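# Set an angle fixture to 70 degrees and clamp it

### The arm

A 7-joint arm with a two-finger parallel gripper is mounted at the origin on a cart in front of the work surface, level with it; the furniture and walls round the work are solid. World frame = base frame: x ahead of the robot, y to its left, z up, the work surface at z = 0. Lengths are in m, angles in rad, forces in N, time in s.
With the tool pointing down it reaches from about 0.425 to 0.875 m from the base axis. Payload 4.7 kg.
Tool frame: the origin (TCP) lies at the very end of the fingers, on their centre line; the grasp point (between the pads) lies 19 mm behind it; z points along the fingers, y is the line along which they close (so a half turn about z gives the same grasp; the last joint's range is limited). The gripper opens to 87 mm and grips with 3 to 60 N. Pads are 19 mm wide; open, the fingers measure 117 mm over their backs; the gripper's body (75 mm by 190 mm) begins 51 mm behind the grasp point.
Start: joints at [1.215, 0.321, -0.07, 1.45, 0.023, 1.371, -0.057], TCP at [0.235, -0.606, 0.223] pointing down, gripper open.
Joint ranges: [-2.86, 2.86], [-0.3, 2.09], [-1.38, 1.24], [0.06, 2.45], [-1.56, 4.7], [0.09, 2.05], [-2.69, 2.69]. Speed limits (rad/s): [2.57, 2.57, 3.14, 3.14, 3.14, 3.14, 3.14].

### API

Orientations are given as a rotation vector (axis times angle).
In Python, from bench import get_state, get_image, get_calibration, close_job gives the robot as it stands.
- The arm moves only by the shell command python3 -m crank 'ROWS' [FORCE]. ROWS is JSON, a list of rows, each a list of 5 numbers: the opening, from 0 (shut) to 1 (fully open), then the shift along the world's x, y, z in units of 0.2 m (1.0 is 0.2 m), then the turn about the world's z in units of 2 pi rad (1.0 is 2 pi rad). A call has 1 to 5 rows; each row is the pose to reach, as a shift and turn from the pose commanded when the call began, turning the shorter way round; what a row does not reach only later rows make up. A row lasts 1/8 s, in which the tool goes at most 62.5 mm and 10.7 degrees, less where a joint would pass 70% of its speed; a pose out of reach is approached as far as the arm can. A call with a number of a shift or a turn outside -1 to 1 is refused whole. A call with a gripper value outside its range is refused whole. The fingers move at their own pace and stop on an object; FORCE is the grip in N (left out, the last holds). Time passes only in rows, so rows that repeat a pose let the fingers close. It gives the time, the measured TCP pose, the force, the opening and the grip force at its end, in the units of the state.
- get_state(): the state, without advancing time (a new reading comes with each control period).
- get_image(name): name is "side" or "top" or "wrist"; returns the picture (480x640x3 uint8, red, green, blue); there is no depth.
- get_calibration(name): a dict with "fovy" (degrees; the focal length in pixels is half the picture's height over the tangent of half this angle, whatever the lens; pixels are square), "cx", "cy" (the principal point, pixels), "k1" (the pictures are not rectified: a ray, as slopes to the right and down, at radius r is drawn at 1 + k1 r^2 times it, then the intrinsics apply), "R" (3x3) and "t" (3): a world point X has camera coordinates R X + t. Camera axes: x right, y down, z forward; pixel columns grow to the right and rows downward; lengths in m; the calibration is good to about 2 mm. A picture is of the moment at which its call begins: read the wrist's pose just before it. get_calibration takes no time and is no camera call; for the wrist camera it gives the pose at the moment of the call.
- close_job(): hands the job in; it is judged then, once.
The state is a dict: "time": time; "joint_positions": joint angles; "qd": joint speeds; "joint_torque": joint torques, N m; "position": TCP position; "tool_rot": TCP orientation; "ft_force": force on the tool from outside, world axes, zero at the start; "torque": the same for the moment, N m; "grip_width": opening from 0.0 (shut) to 1.0 (fully open); "grip_force": force on a finger pad.
Only numpy, scipy, OpenCV 4.12 (cv2) and the standard library are available. Lean on these libraries where they do the work, as an engineer would, in place of code of your own. Each camera call takes 0.05 s, during which the arm holds its last target. There are 200 camera calls.

### The job

Set the angle fixture to 70 degrees: slacken its clamp lever, turn the dial by its fence bar until the 70-degree line of the scale stands at the red index line on the base, then swing the lever back to tight so the setting is locked. The clamp may have a right-hand or a left-hand thread, so try gently which way the lever gives. Do not knock over the glue bottle or the tin mug, and let go at the end.

Things in the scene. Friction and masses are not known exactly. Their poses are not given: they have to be found in the camera images.
- base: Fixed heavy green base plate of the angle fixture, 190 mm (x) by 250 mm (y), 20 mm high. Origin on the desk top, on the dial's vertical axis; z up. The plate reaches from y = -160 to +90 mm and x = -95 to +95 mm; its -x side faces roughly to the robot.
- index_line (a point): Middle of the red index line on the white index block, 36 mm above the desk, beside the dial's edge; in the base frame at x = -84, y = 0 mm. The scale is read here.
- dial (a joint): Rotary dial on the base origin's axis. Value (rad) = scale reading at the index line: 0 with the red zero line at the index, growing as the dial turns counter-clockwise from above; 70 degrees = 1.222. Starts between 0 and 35 degrees; stops at -17 and 137. Braked while the clamp is tight; with the lever 25 degrees or more off tight it turns with light friction (0.1 N m) and stays where left.
- fence_mid (a point): Middle of the aluminium fence bar, on the dial's axis 60 mm above the desk. Bar 84 mm long, 16 mm thick, top 72 mm above the desk, fixed on the dial. x axis along the bar, y across its thickness; at reading 0 they agree with the base's x and y.
- dial_top (a point): Centre of the dial's face, 36 mm above the desk: white disc 140 mm across (rim 34 mm high), aluminium centre 100 mm across. Scale lines every 10 degrees from 0 to 120, running clockwise round the disc seen from above; longer and thicker every 30; 0 is red, 120 blue, the others black. So 70 is the first short line after the long 60.
- lever (a joint): Clamp lever on a vertical axis, value in rad, positive counter-clockwise from above. 0 = tight: the arm points straight away from the dial (base -y); it starts there. It slackens one way only, unknown and not visible; the other way a stop blocks it within 0.1 rad. The free way it swings up to 0.9 rad; friction 0.15 N m (2 to 3 N at the handle); it stays where left.
- lever_pivot (a point): The lever's pivot axis, at the top of its grey round housing, 40 mm above the desk; in the base frame x = 0, y = -120 mm.
- handle (a point): Middle of the lever's upright round black handle with an orange band, 20 mm in diameter, from 53 to 93 mm above the desk, 65 mm from the pivot axis. This point is 76 mm above the desk and moves with the lever. The arm below has its top at 54 mm.
- glue_bottle: White glue bottle with a yellow pointed cap, 36x44x127 mm, standing loose on the right of the desk. Origin: centre of its underside, z up.
- mug: Small grey tin mug, 63x88x62 mm, standing loose at the right front. Origin: at its underside, z up.

How it is judged:
On the way, in this order (a step that is already met when the one before it is completed fails the run):
1. the clamp lever is swung at least 0.5 rad (29 degrees) off tight, in the direction that gives ((value of joint lever above 0.5 rad or value of joint lever below -0.5 rad)), for 0.1 s.
2. the dial reads 70 degrees within 3 degrees, and stands still, with the clamp still slack (lever at least 20 degrees off tight) (value of joint dial between 1.17 and 1.274 rad and velocity of joint dial between -0.1 and 0.1 rad/s and (value of joint lever above 0.35 rad or value of joint lever below -0.35 rad)), for 0.2 s.
At the end, for the whole second after the job is handed in: The dial reads 70 degrees within 3 degrees, the lever is back within 10 degrees of tight (pointing straight away from the dial), both at rest (value of joint dial between 1.17 and 1.274 rad and value of joint lever between -0.17 and 0.17 rad and velocity of joint dial between -0.05 and 0.05 rad/s and velocity of joint lever between -0.05 and 0.05 rad/s); the robot touches nothing.
It fails at once if the glue bottle or the mug is knocked over (tilted more than 30 degrees) (angle between any of glue_bottle, mug's own z axis and vertical above 0.52 rad).
It also fails if it takes over 64 s, if anything falls off the work surface, if the arm or the gripper's body presses on something with over 40 N, if the wrist force passes 120 N, or if a joint passes its speed limit or range.

## Working session

There is one attempt and no reset: what is moved stays moved. The work goes in short steps, Python scripts to look and compute and a shell command to move; the robot and the scene stay as the last step left them, time stands still between calls to the robot, and variables do not carry over. Pictures are saved under pics/ and viewed, at most 10 in all, crops included, and the job is handed in when it is done.

```bash
mkdir -p pics; cat > h.py <<'E'
import numpy as np,cv2
from bench import *
def ray(c,px):
    f=240/np.tan(np.radians(c['fovy'])/2)
    d=(np.array(px,float)-[c['cx'],c['cy']])/f
    u=d.copy()
    for _ in range(30): u=d/(1+c['k1']*(u@u))
    R=np.array(c['R']);t=np.array(c['t'])
    return -R.T@t, R.T@np.array([u[0],u[1],1])
def onz(c,px,z):
    o,d=ray(c,px); return o+d*(z-o[2])/d[2]
def proj(c,X):
    f=240/np.tan(np.radians(c['fovy'])/2)
    p=np.array(c['R'])@np.array(X)+np.array(c['t']); u=p[:2]/p[2]
    return u*(1+c['k1']*(u@u))*f+[c['cx'],c['cy']]
def save(n,img): cv2.imwrite('pics/'+n+'.png',img[:,:,::-1])
E
python3 - <<'E'
from h import *
for n in('side','top'):
    save(n+'0',get_image(n)); c=get_calibration(n); print(n,c)
s=get_state();print(s['position'],s['tool_rot'],s['time'])
E
```

```text
side {'fovy': 44.17559943438575, 'cx': 322.09141487850314, 'cy': 241.23574957241175, 'k1': 0.018308618396750485, 'R': array([[-0.92236212, -0.38589758, -0.01819843],
       [-0.23587442,  0.59983663, -0.76456476],
       [ 0.30595978, -0.70091302, -0.64428995]]), 't': array([0.49943335, 0.19416351, 1.21250993])}
top {'fovy': 44.56692272493875, 'cx': 313.9775039427309, 'cy': 252.60036876961058, 'k1': 0.027975231791839066, 'R': array([[ 0.01774542, -0.99983814,  0.00296478],
       [-0.99541003, -0.01794558, -0.09400439],
       [ 0.09404238, -0.00128302, -0.99556737]]), 't': array([-0.04394219,  0.55713311,  1.22229942])}
[ 0.23468665 -0.6056057   0.22157652] [-3.08639123e+00 -5.77214224e-01  6.08934442e-04] 0.1
```

View pics/top0.png

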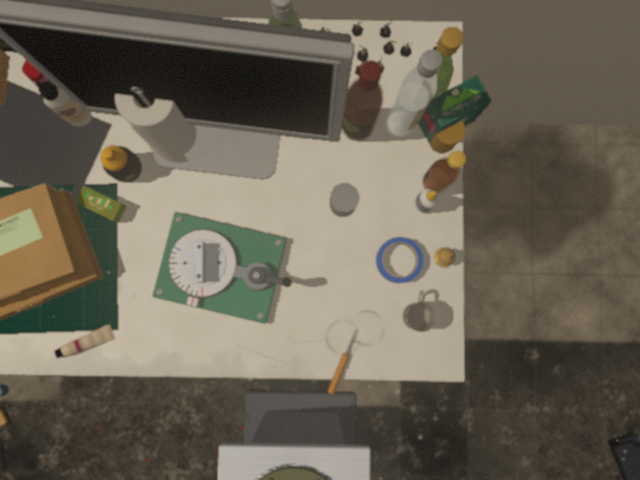

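View pics/side0.png

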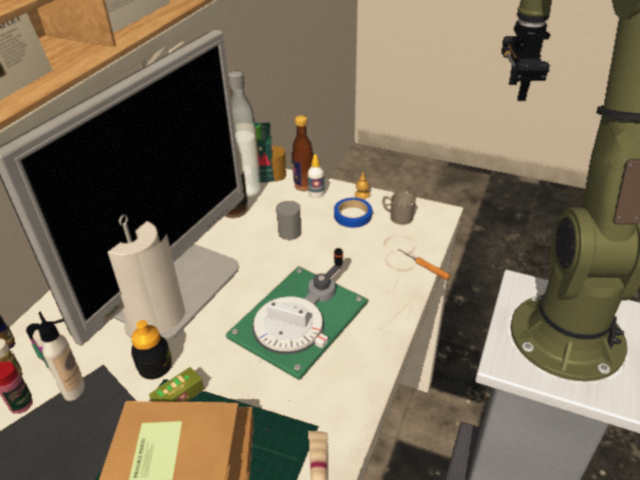

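```bash
python3 - <<'E'
from h import *
im=get_image('top');c=get_calibration('top')
hsv=cv2.cvtColor(im,cv2.COLOR_RGB2HSV)
m=cv2.inRange(hsv,(65,70,50),(90,255,200));m[:,:150]=0;m[:200]=0;m[330:]=0;m[:,295:]=0
pts=cv2.findNonZero(cv2.morphologyEx(m,cv2.MORPH_OPEN,np.ones((3,3))))
h=cv2.convexHull(pts)
W=np.array([onz(c,p[0],.02)[:2] for p in h],np.float32)
r=cv2.minAreaRect(W);b=cv2.boxPoints(r);print(r,b)
for n,p,z in(('pivot',(259,275),.045),('handle',(288,282),.09),('idx',(193,300),.036),('dial',(201,264),.036)): print(n,onz(c,p,z))
# plate axes: long side = y
e=[b[1]-b[0],b[2]-b[1]]; L=max(e,key=np.linalg.norm); L=L*np.sign(L[1]);L/=np.linalg.norm(L)
ctr=np.array(r[0]); yaw=np.arctan2(-L[0],L[1]); o=ctr+L*.035
print('yaw',np.degrees(yaw),'origin',o)
R=np.array([[np.cos(yaw),-np.sin(yaw)],[np.sin(yaw),np.cos(yaw)]])
for n,q in(('idx',(-.084,0)),('piv',(0,-.12)),('han',(0,-.185))): print(n,o+R@q)
save('topz',cv2.resize(im[200:335,140:310],None,fx=4.4,fy=4.4,interpolation=cv2.INTER_CUBIC))
E
```

```text
Traceback (most recent call last):
cv2.error: OpenCV(4.12.0) /io/opencv/modules/imgproc/src/convhull.cpp:143: error: (-215:Assertion failed) total >= 0 && (depth == CV_32F || depth == CV_32S) in function 'convexHull'
```

```bash
cat > t.py <<'E'
from h import *
im=get_image('top');c=get_calibration('top')
hsv=cv2.cvtColor(im,cv2.COLOR_RGB2HSV)
print(hsv[225,190],hsv[305,240],hsv[250,270])
a=hsv[305,240].astype(int)
m=cv2.inRange(hsv,(int(a[0])-12,60,30),(int(a[0])+12,255,200));m[:,:150]=0;m[:200]=0;m[330:]=0;m[:,295:]=0
pts=cv2.findNonZero(cv2.morphologyEx(m,cv2.MORPH_OPEN,np.ones((3,3))))
h=cv2.convexHull(pts)
W=np.array([onz(c,p[0],.02)[:2] for p in h],np.float32)
r=cv2.minAreaRect(W);b=cv2.boxPoints(r);print(r,b)
for n,p,z in(('pivot',(259,275),.045),('handle',(288,282),.09),('idx',(193,300),.036),('dial',(201,264),.036)): print(n,onz(c,p,z))
e=[b[1]-b[0],b[2]-b[1]]; L=max(e,key=np.linalg.norm); L=L*np.sign(L[1]);L/=np.linalg.norm(L)
ctr=np.array(r[0]); yaw=np.arctan2(-L[0],L[1]); o=ctr+L*.035
print('yaw',np.degrees(yaw),'origin',o)
R=np.array([[np.cos(yaw),-np.sin(yaw)],[np.sin(yaw),np.cos(yaw)]])
for n,q in(('idx',(-.084,0)),('piv',(0,-.12)),('han',(0,-.185))): print(n,o+R@q)
save('topz',cv2.resize(im[200:335,140:310],None,fx=4.4,fy=4.4,interpolation=cv2.INTER_CUBIC))
E
python3 t.py
```

```text
[ 62  61 118] [ 64  66 120] [ 62  66 112]
((0.522388219833374, 0.16735130548477173), (0.24183863401412964, 0.17801915109157562), 77.7420425415039) [[0.4097351  0.06808667]
 [0.5836957  0.03029083]
 [0.63504136 0.26661593]
 [0.46108073 0.30441177]]
pivot [0.5069497  0.08016757 0.045     ]
handle [0.4914456  0.01733253 0.09      ]
idx [0.45260956 0.21769953 0.036     ]
dial [0.52848756 0.20373751 0.036     ]
yaw -12.257973 origin [0.5298192  0.20155336]
idx [0.44773426 0.21938771]
piv [0.50434156 0.08428917]
han [0.49054117 0.02077107]
```

View pics/topz.png

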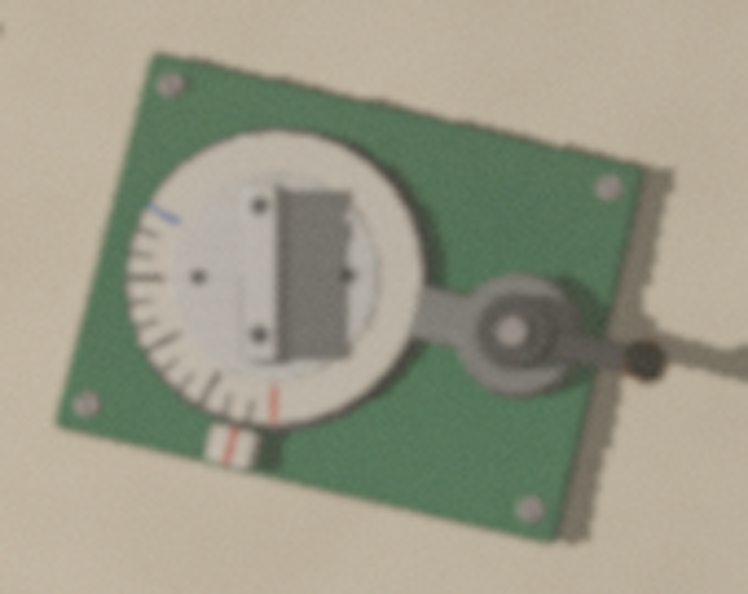

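```bash
python3 -m crank '[[1,0.1,0.25,0,0.02],[1,0.2,0.5,0,0.04],[1,0.3,0.75,0,0.06],[1,0.4,1,0,0.08],[1,0.4,1,0,0.08]]' && python3 -m crank '[[1,0.1,0.25,0,0.02],[1,0.2,0.5,0,0.04],[1,0.3,0.75,0,0.06],[1,0.4,1,0,0.08],[1,0.4,1,0,0.08]]' && python3 -m crank '[[1,0.1,0.25,0,0],[1,0.2,0.5,0,0],[1,0.3,0.75,0,0],[1,0.4,1,0,0],[1,0.4,1,0,0]]'
python3 - <<'E'
from h import *
s=get_state();c=get_calibration('wrist');save('w1',get_image('wrist'))
print(s['position'],s['tool_rot'],s['time'],s['joint_positions'])
for p in((.4905,.0208,.076),(.504,.084,.04),(.53,.2015,.036),(.4477,.2194,.036)):print(proj(c,p))
E
```

```text
time: 0.82
position: [0.3176, -0.402, 0.223]
tool_rot: [2.842, 1.339, 0.001]
ft_force: [1.0, -0.7, -0.5]
grip_width: 1.001
grip_force: 0.0
time: 1.45
position: [0.3966, -0.2031, 0.223]
tool_rot: [2.421, 2.001, 0.001]
ft_force: [-0.1, -1.0, -0.0]
grip_width: 1.001
grip_force: 0.0
time: 2.08
position: [0.4762, -0.0033, 0.2229]
tool_rot: [-2.423, -1.999, -0.003]
ft_force: [-0.1, 0.0, 0.0]
grip_width: 0.998
grip_force: 0.0
[ 0.47619535 -0.00327022  0.22290624] [-2.4228043  -1.99916127 -0.0030637 ] 2.075 [ 0.69754374 -0.0331165  -0.72161663  1.84318233 -0.02419585  1.32210386
 -0.20889792]
[336.28175139 195.0452655 ]
[337.04057394 117.44268471]
[342.08799201 -38.15468168]
[238.70890727 -41.18431222]
```

View pics/w1.png

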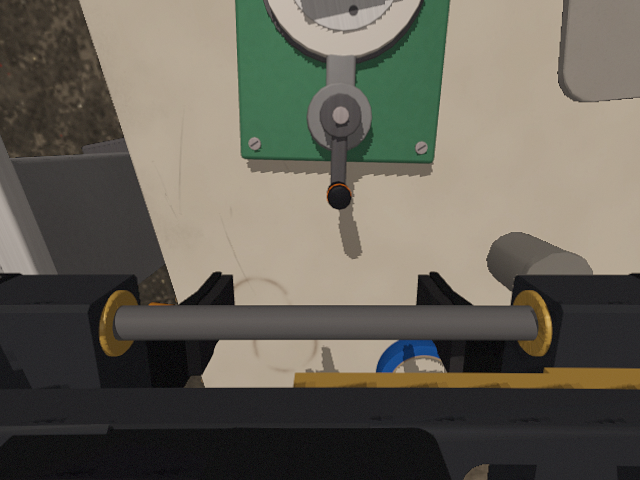

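The wrist view shows the handle's top at (339,196), the pivot at (341,115), with predictions within a few pixels.

```bash
python3 - <<'E'
from h import *
c=get_calibration('wrist')
H=onz(c,(339,196),.093);P=onz(c,(341,115),.055);print(H,P,np.linalg.norm((H-P)[:2]))
p=get_state()['position'];print((H-p)/.2)
E
```

```text
[0.49168518 0.01893656 0.093     ] [0.50646369 0.08115396 0.055     ] 0.06394848186674593
[ 0.08102465  0.12592813 -0.64792831]
```

```bash
python3 -m crank '[[1,0.08,0.12,-0.2,0],[1,0.08,0.12,-0.4,0],[1,0.08,0.12,-0.6,0],[1,0.08,0.12,-0.8,0],[1,0.08,0.12,-0.8,0]]' && python3 -m crank '[[0.15,0,0,0,0],[0.15,0,0,0,0],[0.15,0,0,0,0],[0.15,0,0,0,0],[0.15,0,0,0,0]]' 20
```

```text
time: 2.75
position: [0.488, 0.0151, 0.0597]
tool_rot: [-2.428, -1.986, 0.009]
ft_force: [-0.6, 0.2, 1.3]
grip_width: 0.999
grip_force: 0.0
time: 3.38
position: [0.491, 0.0179, 0.0628]
tool_rot: [2.427, 1.994, 0.0]
ft_force: [0.1, 0.1, -0.3]
grip_width: 0.518
grip_force: 0.0
```

```bash
python3 -m crank '[[0.15,0,0,0,0],[0.15,0,0,0,0],[0.15,0,0,0,0],[0.15,0,0,0,0],[0.15,0,0,0,0]]' 20
```

```text
time: 4.0
position: [0.4912, 0.0178, 0.0626]
tool_rot: [2.428, 1.993, 0.001]
ft_force: [3.1, 0.2, -2.3]
grip_width: 0.224
grip_force: 20.0
```

```bash
python3 -m crank '[[0.15,0.01,-0.002,0,0],[0.15,0.02,-0.005,0,0],[0.15,0.02,-0.005,0,0]]'; python3 -m crank '[[0.15,0.01,-0.002,0,0],[0.15,0.02,-0.005,0,0],[0.15,0.02,-0.005,0,0]]'
```

```text
time: 4.38
position: [0.4931, 0.0173, 0.0625]
tool_rot: [-2.425, -1.994, 0.006]
ft_force: [-6.5, 0.3, 6.3]
grip_width: 0.226
grip_force: 20.0
time: 4.75
position: [0.4952, 0.0165, 0.0624]
tool_rot: [-2.423, -1.992, 0.011]
ft_force: [-11.6, 0.3, 11.3]
grip_width: 0.225
grip_force: 20.0
```

```bash
python3 -m crank '[[0.15,-0.04,0.01,0,0],[0.15,-0.075,0.02,0,-0.016],[0.15,-0.102,0.031,0,-0.032]]' && python3 -m crank '[[0.15,-0.03,0.016,0,-0.016],[0.15,-0.056,0.032,0,-0.032],[0.15,-0.08,0.052,0,-0.047],[0.15,-0.105,0.075,0,-0.063],[0.15,-0.135,0.113,0,-0.087]]'; python3 -m crank '[[0.15,0,0,0,0],[0.15,0,0,0,0]]'
```

```text
time: 5.12
position: [0.4795, 0.021, 0.0625]
tool_rot: [2.618, 1.733, 0.003]
ft_force: [4.0, -2.4, -3.5]
grip_width: 0.218
grip_force: 20.0
time: 5.75
position: [0.4509, 0.0436, 0.0624]
tool_rot: [2.99, 0.961, -0.002]
ft_force: [-1.7, -2.4, 0.2]
grip_width: 0.221
grip_force: 20.0
time: 6.0
position: [0.4505, 0.0442, 0.0624]
tool_rot: [-2.987, -0.972, 0.004]
ft_force: [-4.8, -2.2, 4.8]
grip_width: 0.222
grip_force: 20.0
```

```bash
python3 -m crank '[[0.6,0,0,0,0],[0.6,0,0,0,0],[0.6,0,0,0,0],[0.6,0,0,0,0]]'&& python3 -m crank '[[0.6,0,0,0.3,0],[0.6,0,0,0.6,0],[0.6,0,0.1,0.9,-0.02],[0.8,0,0.3,0.95,-0.04],[1,0,0.5,0.95,-0.06]]' && python3 -m crank '[[1,0,0.28,0,-0.034],[1,0,0.28,0,-0.034],[1,0,0.28,0,-0.034]]'
python3 - <<'E'
from h import *
s=get_state();c=get_calibration('wrist');save('w2',get_image('wrist'))
print(s['position'],s['tool_rot'],s['time'])
for p in((.504,.084,.04),(.53,.2015,.036),(.4477,.2194,.036)):print(proj(c,p))
E
```

```text
time: 6.5
position: [0.4518, 0.0448, 0.0626]
tool_rot: [2.988, 0.97, 0.001]
ft_force: [0.1, -0.7, -0.6]
grip_width: 0.56
grip_force: 0.0
time: 7.12
position: [0.4525, 0.1459, 0.2544]
tool_rot: [3.117, 0.384, 0.006]
ft_force: [-0.1, -0.3, -0.2]
grip_width: 0.743
grip_force: 0.0
time: 7.5
position: [0.4512, 0.2018, 0.2526]
tool_rot: [-3.141, -0.063, 0.0]
ft_force: [-0.5, -0.7, -0.9]
grip_width: 0.987
grip_force: 0.0
[0.45119137 0.2018248  0.25257067] [-3.14057814e+00 -6.33342991e-02  2.00477405e-04] 7.5
[444.86785725 163.35549098]
[328.88397526 131.74375219]
[308.55533187 212.57057394]
```

View pics/w2.png

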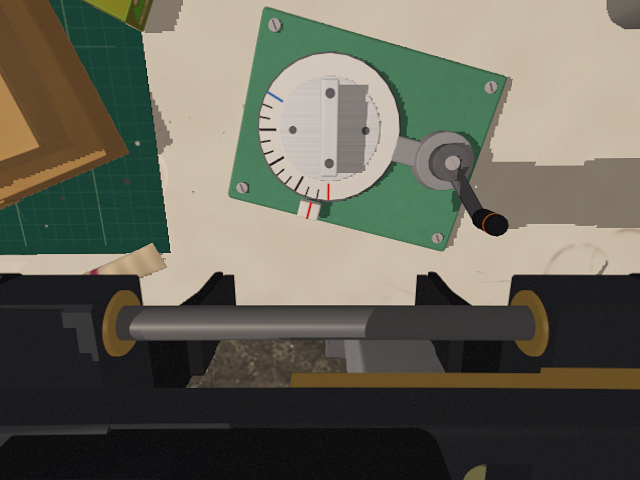

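The lever is clearly slack; the dial is near (329,129), the red zero line at (328,191), the index at (309,210), the bar upright at (330,128).

```bash
cat > d.py <<'E'
from h import *
import sys
c=get_calibration('wrist');im=get_image('wrist');hsv=cv2.cvtColor(im,cv2.COLOR_RGB2HSV)
O=np.array([.53,.2015])
m=cv2.inRange(hsv,(0,90,80),(8,255,255))|cv2.inRange(hsv,(172,90,80),(180,255,255))
bl=cv2.inRange(hsv,(105,90,60),(130,255,255))
def blobs(m):
    n,l,st,ce=cv2.connectedComponentsWithStats(m)
    for i in range(1,n):
        w=onz(c,ce[i],.036)
        if st[i,4]>12 and np.linalg.norm(w[:2]-O)<.12: yield ce[i],st[i,4],w[:2]
for b in blobs(m): print('red',b)
for b in blobs(bl): print('blue',b)
# white dial rim + bright parts
g=cv2.inRange(hsv,(60-15,70,40),(60+25,255,255))
n,l,st,ce=cv2.connectedComponentsWithStats(g)
i=max(range(1,n),key=lambda i:st[i,4] if np.linalg.norm(onz(c,ce[i],.02)[:2]-O)<.1 else 0)
h=cv2.convexHull(cv2.findNonZero((l==i).astype(np.uint8)))
r=cv2.minAreaRect(np.array([onz(c,p[0],.02)[:2] for p in h],np.float32));print(r)
E
python3 d.py; python3 - <<'E'
from h import *
c=get_calibration('wrist')
for a,b,z in(((321,79),(321,178),.072),((338,79),(338,178),.072)):print(onz(c,a,z),onz(c,b,z))
for n,p,z in(('L',(259,130),.034),('R',(400,126),.034),('T',(330,52),.034),('B',(329,201),.034),('piv',(453,163),.055),('han',(490,224),.093)):print(n,onz(c,p,z))
E
```

```text
red (array([326.48484848, 191.75757576]), np.int32(33), array([0.47063437, 0.20002   ]))
red (array([306.92857143, 210.9047619 ]), np.int32(42), array([0.44973471, 0.21976035]))
blue (array([272.875,  96.625]), np.int32(32), array([0.56067491, 0.25552747]))
((0.5241485238075256, 0.167822927236557), (0.247126042842865, 0.18754224479198456), 77.75120544433594)
[0.57306979 0.20801249 0.072     ] [0.48826761 0.20514438 0.072     ]
[0.57360951 0.19329812 0.072     ] [0.48884611 0.18936872 0.072     ]
L [0.52953753 0.26872705 0.034     ]
R [0.53847513 0.12869828 0.034     ]
T [0.60248915 0.20088757 0.034     ]
B [0.46095985 0.19621111 0.034     ]
piv [0.50541614 0.07878863 0.055     ]
han [0.45480159 0.05191959 0.093     ]
```

```bash
python3 -m crank '[[1,0.25,0,-0.1,0],[1,0.4,0,-0.3,0],[1,0.4,-0.005,-0.5,0],[1,0.4,-0.005,-0.7,0],[0.7,0.4,-0.005,-0.7,0]]' && python3 -m crank '[[0.6,0,0,-0.15,0],[0.6,0,0,-0.32,0],[0.3,0,0,-0.32,0],[0.1,0,0,-0.32,0],[0.1,0,0,-0.32,0]]' 20 && python3 -m crank '[[0.1,0,0,0,0],[0.1,0,0,0,0],[0.1,0,0,0,0],[0.1,0,0,0,0]]' 20
```

```text
time: 8.22
position: [0.5295, 0.1971, 0.1095]
tool_rot: [3.139, 0.056, -0.01]
ft_force: [-0.1, -0.5, 0.3]
grip_width: 0.95
grip_force: 0.0
time: 8.85
position: [0.533, 0.2001, 0.0507]
tool_rot: [-3.141, -0.057, -0.005]
ft_force: [-0.0, -0.0, -0.8]
grip_width: 0.405
grip_force: 0.0
time: 9.35
position: [0.532, 0.2016, 0.0494]
tool_rot: [-3.139, -0.059, -0.003]
ft_force: [1.0, 5.6, 2.8]
grip_width: 0.185
grip_force: 20.0
```

```bash
python3 -m crank '[[0.1,0,0,0,0.025],[0.1,0,0,0,0.05],[0.1,0,0,0,0.075],[0.1,0,0,0,0.1],[0.1,0,0,0,0.125]]' && python3 -m crank '[[0.1,0,0,0,0.015],[0.1,0,0,0,0.029],[0.1,0,0,0,0.029],[0.1,0,0,0,0.029]]'
```

```text
time: 9.98
position: [0.5319, 0.2016, 0.0494]
tool_rot: [-2.874, -1.263, -0.004]
ft_force: [1.1, 6.3, 2.4]
grip_width: 0.183
grip_force: 20.0
time: 10.48
position: [0.532, 0.2016, 0.0494]
tool_rot: [-2.751, -1.513, -0.004]
ft_force: [-0.2, 4.9, 3.3]
grip_width: 0.175
grip_force: 20.0
```

```bash
python3 -m crank '[[0.5,0,0,0,0],[0.5,0,0,0,0],[0.5,0,0,0,0],[0.5,0,0,0,0]]'&& python3 -m crank '[[0.5,0,0,0.25,0],[0.5,0,0,0.5,-0.025],[0.5,-0.1,0,0.75,-0.05],[0.5,-0.25,0,1,-0.075],[0.5,-0.4,0,1,-0.1]]' && python3 -m crank '[[0.5,0,0,0,-0.025],[0.5,0,0,0,-0.054],[0.5,0,0,0,-0.054],[0.5,0,0,0,-0.054]]'
python3 - <<'E'
from h import *
s=get_state();im=get_image('wrist');save('w3',cv2.resize(im[30:260,200:530],None,fx=2.4,fy=2.4,interpolation=cv2.INTER_CUBIC))
print(s['position'],s['tool_rot'],s['time'])
E
python3 d.py
```

```text
time: 10.98
position: [0.5315, 0.1992, 0.0484]
tool_rot: [2.754, 1.511, -0.001]
ft_force: [0.2, 0.7, 0.3]
grip_width: 0.482
grip_force: 0.0
time: 11.6
position: [0.4525, 0.2018, 0.252]
tool_rot: [-3.087, -0.582, -0.01]
ft_force: [-0.6, -0.5, -0.1]
grip_width: 0.499
grip_force: 0.0
time: 12.1
position: [0.4514, 0.1998, 0.2485]
tool_rot: [3.141, 0.063, -0.0]
ft_force: [-0.4, 0.5, 0.3]
grip_width: 0.496
grip_force: 0.0
[0.45139549 0.19975868 0.24849243] [ 3.14088764e+00  6.27357646e-02 -4.94877364e-04] 12.1
red (array([376.26666667, 165.91111111]), np.int32(45), array([0.4989958 , 0.15037098]))
red (array([306.13953488, 210.90697674]), np.int32(43), array([0.45033389, 0.21972386]))
blue (array([271.05405405, 157.02702703]), np.int32(37), array([0.50359021, 0.25616061]))
((0.5241031646728516, 0.16780801117420197), (0.24715080857276917, 0.18748822808265686), 77.7224349975586)
```

View pics/w3.png

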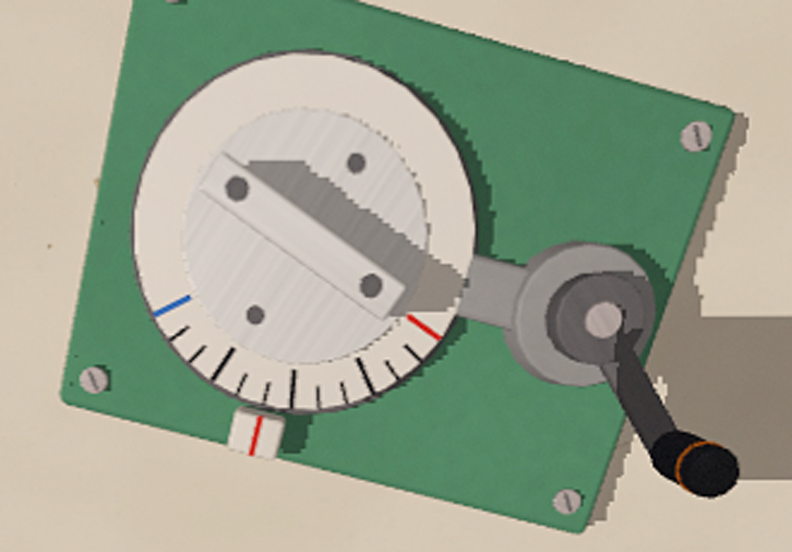

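The 70° line runs straight into the red index (crop (266,392) → (257,435)), computed reading is about 69.8°. Now the lever back.

```bash
python3 -m crank '[[1,0,-0.25,0,0.025],[1,0,-0.5,0,0.05],[1,0,-0.77,-0.1,0.075],[1,0,-0.77,-0.2,0.094],[1,0,-0.77,-0.4,0.094]]' && python3 -m crank '[[1,0,0,0,0],[1,0,0,-0.25,0],[1,0,0,-0.53,0],[0.15,0,0,-0.53,0],[0.15,0,0,-0.53,0]]' 20 && python3 -m crank '[[0.15,0,0,0,0],[0.15,0,0,0,0],[0.15,0,0,0,0],[0.15,0,0,0,0],[0.15,0,0,0,0]]' 20 && python3 -m crank '[[0.15,0,0,0,0],[0.15,0,0,0,0],[0.15,0,0,0,0]]' 20
```

```text
time: 12.82
position: [0.4526, 0.0438, 0.1685]
tool_rot: [2.987, 0.967, 0.003]
ft_force: [-0.3, -0.1, -0.1]
grip_width: 0.956
grip_force: 0.0
time: 13.45
position: [0.4535, 0.0463, 0.065]
tool_rot: [2.987, 0.97, 0.005]
ft_force: [0.3, 0.4, 0.5]
grip_width: 0.852
grip_force: 0.0
time: 14.08
position: [0.4515, 0.0457, 0.0626]
tool_rot: [2.988, 0.969, -0.0]
ft_force: [-0.1, 0.3, -0.2]
grip_width: 0.286
grip_force: 0.0
time: 14.45
position: [0.4515, 0.0455, 0.0626]
tool_rot: [2.988, 0.969, -0.0]
ft_force: [0.2, -0.6, -0.0]
grip_width: 0.221
grip_force: 20.0
```

```bash
python3 -m crank '[[0.15,0.03,-0.038,0,0.024],[0.15,0.055,-0.06,0,0.039],[0.15,0.08,-0.081,0,0.055],[0.15,0.107,-0.097,0,0.071],[0.15,0.135,-0.113,0,0.087]]' && python3 -m crank '[[0.15,0.033,-0.012,0,0.016],[0.15,0.066,-0.023,0,0.032],[0.15,0.075,-0.025,0,0.032],[0.15,0.075,-0.025,0,0.032]]'
```

```text
time: 15.08
position: [0.4787, 0.0231, 0.0626]
tool_rot: [-2.613, -1.743, -0.0]
ft_force: [1.0, 1.0, -0.8]
grip_width: 0.222
grip_force: 20.0
time: 15.58
position: [0.4932, 0.0184, 0.0626]
tool_rot: [-2.428, -1.992, 0.0]
ft_force: [-1.6, -0.8, 2.4]
grip_width: 0.222
grip_force: 20.0
```

Release, lift, and look at the dial and lever.

```bash
python3 -m crank '[[0.6,0,0,0,0],[0.6,0,0,0,0],[0.6,0,0,0,0],[0.6,0,0,0,0]]'&& python3 -m crank '[[0.6,0,0,0.25,0],[0.6,0,0,0.5,0],[0.6,0,0,0.75,-0.025],[0.6,-0.1,0.25,0.93,-0.05],[0.6,-0.2,0.5,0.93,-0.075]]' && python3 -m crank '[[0.6,0,0.25,0,-0.03],[0.6,0,0.4,0,-0.06],[0.6,0,0.4,0,-0.09],[0.6,0,0.4,0,-0.12],[0.6,0,0.4,0,-0.138]]' && python3 -m crank '[[0.6,0,0,0,0],[0.6,0,0,0,0]]'
python3 - <<'E'
from h import *
s=get_state();im=get_image('wrist');save('w4',cv2.resize(im[30:260,200:530],None,fx=2.4,fy=2.4,interpolation=cv2.INTER_CUBIC))
print(s['position'],s['tool_rot'],s['time'])
E
python3 d.py
```

```text
time: 16.08
position: [0.4935, 0.0181, 0.0626]
tool_rot: [2.428, 1.993, 0.0]
ft_force: [0.1, 0.5, 1.0]
grip_width: 0.562
grip_force: 0.0
time: 16.7
position: [0.455, 0.1196, 0.2513]
tool_rot: [2.829, 1.361, 0.008]
ft_force: [-0.6, 0.9, 0.4]
grip_width: 0.601
grip_force: 0.0
time: 17.32
position: [0.4533, 0.1985, 0.2485]
tool_rot: [-3.141, -0.075, 0.0]
ft_force: [-0.1, 0.6, -0.6]
grip_width: 0.601
grip_force: 0.0
time: 17.58
position: [0.4535, 0.1981, 0.2486]
tool_rot: [3.14, 0.089, 0.0]
ft_force: [0.5, -0.3, -0.4]
grip_width: 0.599
grip_force: 0.0
[0.45345589 0.19814439 0.24856843] [3.14008222e+00 8.88813566e-02 6.53684637e-06] 17.575
red (array([375.51111111, 169.15555556]), np.int32(45), array([0.49869734, 0.1498651 ]))
red (array([304.4       , 212.82222222]), np.int32(45), array([0.45001063, 0.21968581]))
blue (array([270.63888889, 158.11111111]), np.int32(36), array([0.50370913, 0.25567937]))
((0.5241950750350952, 0.167702779173851), (0.24719664454460144, 0.18762150406837463), 77.76919555664062)
```

View pics/w4.png

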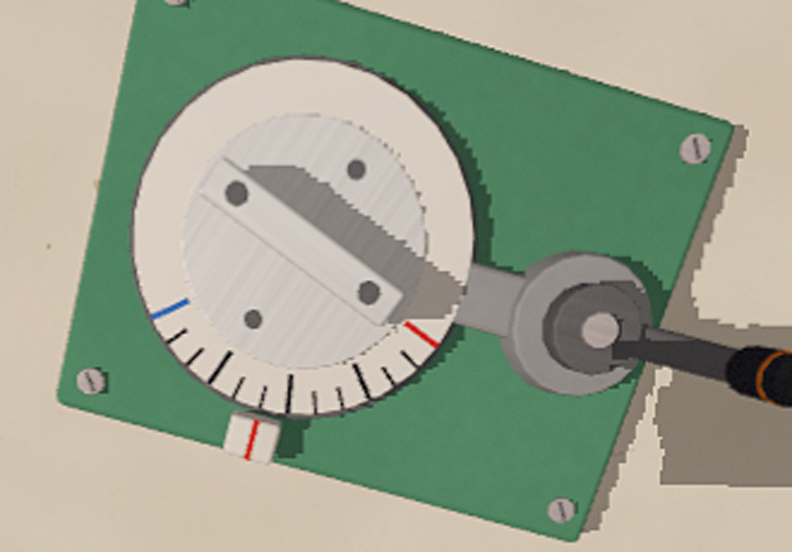

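The 70° line still stands at the index (crop (263,396) → (252,440)) and the lever again points straight away from the dial. The gripper is clear.

```bash
python3 -c "from bench import *;print(close_job())"
```

```text
the job is handed in; nothing more can be done
None
```

The fixture is set to about 70° (last computed reading 69.8°, before re-tightening; the final picture still shows the 70° line at the index), the clamp lever is back at tight, the gripper has let go, and the job was handed in at about 17.7 s with no verdict returned.

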